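Find the rough mirror block by its drag

ROBOT

A 6-joint arm with a two-finger parallel gripper is mounted at the origin on a cart in front of the work surface, level with it; the furniture and walls round the work are solid. World frame = base frame: x ahead of the robot, y to its left, z up, the work surface at z = 0. Lengths are in m, angles in rad, forces in N, time in s.
With the tool pointing down it reaches from about 0.3 to 0.875 m from the base axis. Payload 6.4 kg.
Tool frame: the origin (TCP) lies on the centre line of the jaws, within the pads' length; the fingertips stand ctrl.nose_length ahead of it and the grasp point (between the pads) lies 6 mm ahead of it (ctrl.nose_length is the distance from the TCP to the fingertips, in m); x points along the fingers, y is the direction in which the jaws open and shut, and the axes are right-handed (so a half turn about x gives the same grasp; the last joint's range is limited). The gripper opens to 85 mm and grips with 20 to 120 N. Pads are 22 mm wide; open, the fingers measure 114 mm over their backs; the gripper's body (76 mm by 85 mm) begins 54 mm behind the grasp point. The pads swing forward as they close: fully open they stand 13 mm farther back than shut.
Start: joints at [1.069, 0.181, 1.607, -0, 1.354, -0.206], TCP at [0.168, 0.55, 0.256] pointing down, gripper open.
Joint ranges: [-2.99, 2.99], [-0.89, 2.07], [0.3, 2.58], [-1.14, 4.28], [0, 2.63], [-3.12, 3.12]. Speed limits (rad/s): [2.57, 2.57, 3.01, 3.14, 3.14, 3.14].

INTERFACE

Orientations are given as a unit quaternion [w, x, y, z].
In Python, from bench import telemetry, cams, workorder, spotter, ctrl gives the robot as it stands. The module is installed in compiled form; this text tells all that it offers.
- The arm moves only by the tool servo_tool, never from a script. Its argument "targets" is one flat list of numbers, 4 for each row, row after row: the shift along the tool's x, y, z in mm, then the turn about the tool's x in rad. A call has exactly 5 rows; each row shifts and turns the commanded pose from where the row before left it, along the tool's axes as they then stand; what a row does not reach is not made up. A row lasts 1/10 s, in which the tool goes at most 50 mm and 8.59 degrees, less where a joint would pass 70% of its speed; a pose out of reach is approached as far as the arm can. A call is refused whole if a number of a shift passes 50 or a number of a turn 0.15, either way. A call with a gripper value outside its range is refused whole. "fingers" is the finger opening in mm, from 0 to 85.4, set as the call begins (left out, the last holds). The fingers move at their own pace and stop on an object; the grip force is fixed at half the most. Time passes only in rows, so rows that do not move let the fingers close, or fill a call up. It gives the time, the measured TCP pose, the force and the opening at its end, in the units of the state.
- telemetry.get_obs(): the state, without advancing time (a new reading comes with each control period).
- cams.camera(name): name is "scene" or "top" or "wrist"; returns (picture, depth): 480x640x3 uint8, blue, green, red; 480x640 float32, m along the optical axis (not along the pixel's ray), 0 where there is no reading.
- cams.camera_params(name): a dict with "intrinsics" (3x3 intrinsics, pixels), "D" ([k1, k2, p1, p2, k3] as OpenCV has them; the pictures are not rectified), "R" (3x3) and "t" (3): a world point X has camera coordinates R X + t; the wrist camera has in their place "mount" (4x4, takes a point from camera to tool coordinates, whose origin is the TCP and whose axes are the tool frame's). Camera axes: x right, y down, z forward; pixel columns grow to the right and rows downward; lengths in m; the calibration is good to about 2 mm. A picture is of the moment at which its call begins: read the wrist's pose just before it. camera_params takes no time and is no camera call.
- workorder.hand_in(): hands the job in, once; it reports no verdict.
Trained networks look in the newest picture that a camera, given by its name, has taken for a name from the list of things; names that differ only in an ending like _2 or _b are one class to them, and where a whole thing is asked for, a point or a joint stands for the part that bears it (a point fixed in the world has none). Each returns a list of dicts, best first, with "score" (0 to 1); they miss things now and then, are a little off and sometimes report something else, mostly with a low value. They report only what shows in the picture. A call takes as long as a camera call. They do not tell look-alikes from the thing itself.
- spotter.search_frame(camera, thing): "pixel" ([column, row] in pixels, amid what is visible of it).
The state is a dict: "time_s": time; "q": joint angles; "dq": joint speeds; "joint_efforts": joint torques, N m; "eef_pos": TCP position; "eef_rot": TCP orientation; "wrist_force": force on the tool from outside, world axes, zero at the start; "torque": the same for the moment, N m; "opening": opening from 0.0 (shut) to 1.0 (fully open).
Only numpy, scipy, OpenCV 4.12 (cv2) and the standard library are available. Lean on these libraries where they do the work, as an engineer would, in place of code of your own. Each camera call takes 0.05 s, during which the arm holds its last target.

TASK

Of the three steel mirror blocks on the lapping plate, two have a polished underside and one is still rough, which only shows in how hard it drags. First slide each one along the plate, without lifting it, leaving it at least 4 cm from where it stood; then set the rough one flat in the shallow metal tray without dropping it. Leave the two polished blocks standing flat on the plate without ever lifting them off it, and do not disturb the oil stand or the loupe.

Things in the scene. Friction and masses are not known exactly. Their poses are not given: they have to be found in the camera images.
- block_a_center (a point): one of three steel mirror blocks, alike to the eye: 50 (own x) x 34 (own y) x 36 mm (z), 0.3 to 0.6 kg, two small dark blind holes in the top, standing on the lapping plate; its sides give a normal grip. The point is its centre, 18 mm above its underside. Whether its underside is polished or rough can only be felt; place and weight do not tell
- block_b_center (a point): one of three steel mirror blocks, alike to the eye: 50 (own x) x 34 (own y) x 36 mm (z), 0.3 to 0.6 kg, two small dark blind holes in the top, standing on the lapping plate; its sides give a normal grip. The point is its centre, 18 mm above its underside. Whether its underside is polished or rough can only be felt; place and weight do not tell
- block_c_center (a point): one of three steel mirror blocks, alike to the eye: 50 (own x) x 34 (own y) x 36 mm (z), 0.3 to 0.6 kg, two small dark blind holes in the top, standing on the lapping plate; its sides give a normal grip. The point is its centre, 18 mm above its underside. Whether its underside is polished or rough can only be felt; place and weight do not tell
- plate_top (a point): dark cast-iron lapping plate, fixed, 240 (own x) x 380 (own y) x 30 mm; the point is the centre of its flat top, 30 mm above the bench. Of the blocks, exactly one is rough: sliding here it resists with 0.5 to 0.8 of the force pressing it down (weight plus any push), a polished one with 0.1 to 0.15
- tray_floor (a point): shallow open aluminium tray, fixed to the bench, 170 (own x) x 140 mm (own y) outside, walls 3 mm thick and 18 mm high over the bench; the point is the centre of its inner floor, 3 mm above the bench. Nothing else is in it
- oil_stand_center (a point): small dark stand with four oil cups, 32 (own x) x 100 (own y) x 24 mm, loose on the far edge of the plate; leave it alone. The point is its centre
- loupe_center (a point): black eye loupe, 33 x 41 x 34 mm, loose on the bench behind the plate; leave it alone. The point is its centre
Not all that is in view belongs to the job. What is shaped like the part that bears block_a_center but blue is not meant.

How it is judged:
By the outcome, as a careful person would: the job done as asked, in the order asked, and still so for the second after the job is handed in, with the robot touching nothing.
It also fails if it takes over 72 s, if anything falls off the work surface, if the arm or the gripper's body presses on something with over 40 N, if the wrist force passes 120 N, or if a joint passes its speed limit or range.

## Working session

There is one attempt and no reset: what is moved stays moved. The work goes in short steps, Python scripts to look and compute and a tool call to move; the robot and the scene stay as the last step left them, time stands still between calls to the robot, and variables do not carry over. Pictures are saved under pics/ and viewed, and the job is handed in when it is done.

Besides the shell and the picture viewer there is one more tool, called after "Request:" in YAML: its name, and indented under it one key for each argument. servo_tool: Moves the arm, as the interface text tells. Its arguments: {"type":"object","properties":{"targets":{"type":"array","items":{"type":"number"}},"fingers":{"type":"number"}},"required":["targets"]}

```bash
mkdir -p pics; python3 - <<'E'
from bench import telemetry, cams, workorder, spotter, ctrl
import cv2,numpy as np
print(telemetry.get_obs(), ctrl.nose_length)
for n in ["scene","top"]:
    p,d=cams.camera(n); cv2.imwrite(f"pics/{n}0.png",p); np.save(f"{n}0.npy",d)
    c=cams.camera_params(n); print(n,c)
print(cams.camera_params("wrist"))
for t in ["block_a_center","plate_top","tray_floor","oil_stand_center","loupe_center"]:
    print(t,spotter.search_frame("top",t))
E
```

```text
{'time_s': 0.0, 'q': array([ 1.06868136e+00,  1.81569375e-01,  1.60799901e+00, -6.27247936e-05,
        1.35377026e+00, -2.06317519e-01]), 'dq': array([-0.00042288, -0.00083004,  0.00063783, -0.00014288, -0.001437  ,
        0.00018721]), 'joint_efforts': array([-2.80033164e-04, -4.44893897e+01, -3.51333296e+01, -2.08337497e-04,
        9.46120330e-03,  3.64871056e-06]), 'eef_pos': array([0.1673777 , 0.54957493, 0.25537251]), 'eef_rot': array([ 0.69919386,  0.10360807,  0.69958148, -0.10478105]), 'wrist_force': array([ 0.03090323, -0.27233895,  0.12787353]), 'torque': array([-0.03379036, -0.00683464, -0.03178653]), 'opening': 1.002189128025148} 0.025
scene {'intrinsics': array([[434.42194597,   0.        , 318.29934046],
       [  0.        , 434.42194597, 238.62197519],
       [  0.        ,   0.        ,   1.        ]]), 'D': array([0.02514178, 0.        , 0.        , 0.        , 0.        ]), 'R': array([[ 0.53309388, -0.84592397, -0.01495172],
       [-0.53504254, -0.32338409, -0.78048204],
       [ 0.65539332,  0.42407001, -0.62499938]]), 't': array([-0.2893142 ,  0.42791198,  0
[... 689 characters left out ...]
0.        ,  0.        ]), 'mount': array([[-8.07625511e-04, -2.85707642e-01,  9.58316488e-01,
        -1.17597707e-01],
       [ 9.99999389e-01,  4.93019216e-04,  9.89740223e-04,
         1.63651983e-04],
       [-7.55244789e-04,  9.58316702e-01,  2.85707069e-01,
        -7.30861025e-02],
       [ 0.00000000e+00,  0.00000000e+00,  0.00000000e+00,
         1.00000000e+00]])}
block_a_center [{'pixel': [343.1, 267.3], 'score': 0.69}, {'pixel': [285.7, 273.7], 'score': 0.56}]
plate_top [{'pixel': [399.6, 269.4], 'score': 0.76}]
tray_floor [{'pixel': [210.2, 258.1], 'score': 0.97}]
oil_stand_center [{'pixel': [380.7, 224.7], 'score': 0.57}]
loupe_center [{'pixel': [373.7, 174.1], 'score': 0.59}]
```

View pics/top0.png

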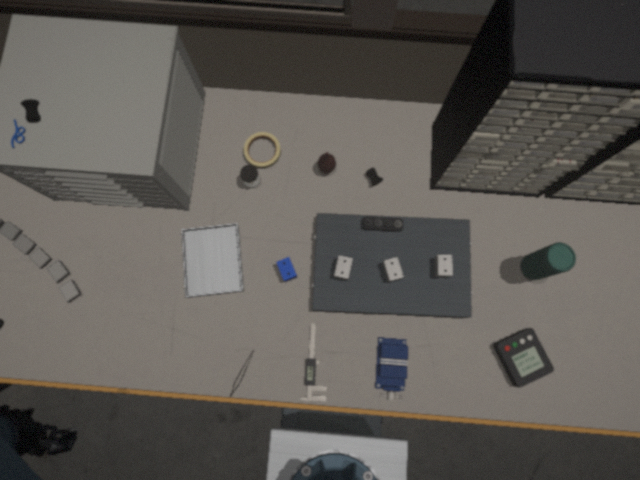

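View pics/scene0.png

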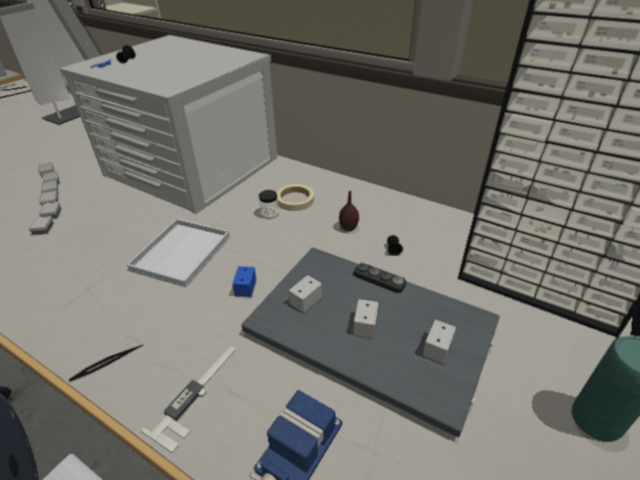

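```bash
cat > h.py <<'E'
import numpy as np,cv2
from bench import telemetry, cams
from scipy.spatial.transform import Rotation as Ro
def pose():
    o=telemetry.get_obs(); q=o['eef_rot']; return o,Ro.from_quat([q[1],q[2],q[3],q[0]]).as_matrix(),np.array(o['eef_pos'])
def cam(n):
    c=cams.camera_params(n)
    if n=="wrist":
        o,R,p=pose(); M=np.array(c['mount']); T=np.eye(4);T[:3,:3]=R;T[:3,3]=p; W=T@M
        return c,W[:3,:3],W[:3,3]
    return c,c['R'].T,-c['R'].T@c['t']
def pix2plane(cc,pts,z):
    c,Rw,o=cc
    u=cv2.undistortPoints(np.float64(pts).reshape(-1,1,2),c['intrinsics'],c['D']).reshape(-1,2)
    r=np.c_[u,np.ones(len(u))]@Rw.T
    return o+r*((z-o[2])/r[:,2])[:,None]
def proj(cc,X):
    c,Rw,o=cc; X=np.atleast_2d(X)
    return cv2.projectPoints((X-o)@Rw,np.zeros(3),np.zeros(3),c['intrinsics'],c['D'])[0].reshape(-1,2)
def rectfit(P):
    r=cv2.minAreaRect(np.float32(P[:,:2]*1000)); b=cv2.boxPoints(r)
    e=[b[1]-b[0],b[2]-b[1]]; e.sort(key=lambda v:-np.linalg.norm(v))
    a=np.degrees(np.arctan2(e[0][1],e[0][0])); a=(a+90)%180-90
    return np.array(r[0])/1000,[np.linalg.norm(v) for v in e],a
E
python3 - <<'E'
from h import *
p=cv2.imread("pics/top0.png"); d=np.load("top0.npy"); cc=cam("top")
hsv=cv2.cvtColor(p,cv2.COLOR_BGR2HSV)
g=p.min(2)
def seg(mask,name,z):
    n,l,s,_=cv2.connectedComponentsWithStats(mask.astype(np.uint8))
    for i in range(1,n):
        if s[i,4]>150:
            c=max(cv2.findContours((l==i).astype(np.uint8),cv2.RETR_EXTERNAL,cv2.CHAIN_APPROX_NONE)[0],key=len).reshape(-1,2)
            P=pix2plane(cc,c,z); print(name,s[i],rectfit(P), "dep",np.median(d[l==i]))
m=np.zeros(g.shape,bool); m[240:290,318:468]=1
seg((g>125)&m,"blk",0.066)
m=np.zeros(g.shape,bool); m[205:325,300:480]=1
seg((p.max(2)<95)&m,"plate",0.03)
m=np.zeros(g.shape,bool); m[215:305,175:250]=1
seg((g>185)&m,"tray",0.018); print(g[260,210],g[260,165])
for u,v in [(210,258),(343,267),(392,268),(445,265),(380,224),(373,175),(286,268),(355,300)]:
    Z=d[v,u]; x=pix2plane(cc,[[u,v]],0)[0]; o=cc[2]; r=x-o; f=cc[1][:,2]; X=o+r*Z/(r@f); print((u,v),X.round(3))
o,R,pp=pose(); print(R.round(3))
E
```

```text
blk [439 255  13  20 246] (array([ 0.55906775, -0.21945776]), [np.float32(46.423225), np.float32(28.259563)], np.float32(1.6932831)) dep 1.1685314
blk [335 256  17  22 243] (array([0.5351557, 0.0189277]), [np.float32(46.974174), np.float32(30.231195)], np.float32(-8.085617)) dep 1.1689247
blk [385 258  18  22 252] (array([ 0.54007751, -0.09871892]), [np.float32(47.450935), np.float32(30.756128)], np.float32(20.601776)) dep 1.1674414
plate [  309   213   163   106 14779] (array([ 0.55495599, -0.09582361]), [np.float32(387.20587), np.float32(244.3079)], np.float32(-88.001495)) dep 1.2061898
157 116
(210, 258) [0.54  0.35  0.002]
(343, 267) [0.533 0.02  0.069]
(392, 268) [ 0.54  -0.095  0.069]
(445, 265) [ 0.558 -0.22   0.066]
(380, 224) [ 0.648 -0.063  0.052]
(373, 175) [ 0.782 -0.041  0.023]
(286, 268) [0.524 0.155 0.041]
(355, 300) [ 0.462 -0.016  0.03 ]
[[-0.     0.292  0.957]
 [-0.     0.957 -0.292]
 [-1.    -0.    -0.   ]]
```

```bash
python3 - <<'E'
import cv2
p=cv2.imread("pics/top0.png")[150:330,170:490]
cv2.imwrite("pics/topcrop.png",cv2.resize(p,None,fx=2.5,fy=2.5,interpolation=cv2.INTER_CUBIC))
E
```

```text
(no output)
```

View pics/topcrop.png

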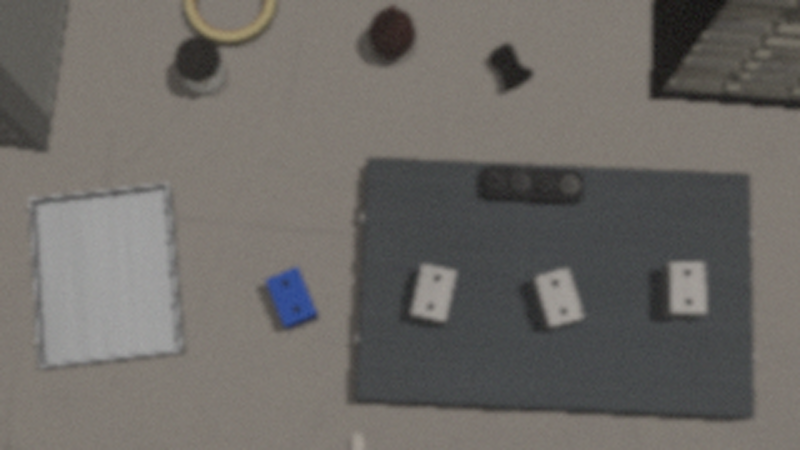

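```bash
cat >> h.py <<'E'
def plan(goal,yaw,n):
    """goal xyz m, yaw deg of tool y axis; prints rows"""
    o,R,p=pose(); p=p.copy()*1000; g=np.array(goal)*1000
    y0=np.arctan2(R[1,1],R[0,1]); dy=(np.radians(yaw)-y0+np.pi)%(2*np.pi)-np.pi
    print("t",o['time_s'],"pos",p.round(1),"yaw",np.degrees(y0).round(2),"F",np.round(o['wrist_force'],2),"op",round(o['opening'],3),"dyaw",dy.round(3))
    print("R x-axis tilt",R[:2,0].round(4))
    y=y0; rows=[]
    turn=-dy/n
    for i in range(n):
        Rm=np.column_stack([[0,0,-1],[np.cos(y),np.sin(y),0],[np.sin(y),-np.cos(y),0]])
        s=np.round(Rm.T@(g-p)/(n-i)); t=round(turn,3)
        p=p+Rm@s; y-=t; rows.append([*s.astype(int).tolist(),t])
    for i in range(0,n,5): print(sum(rows[i:i+5],[]))
    print("end",p.round(1),np.degrees(y).round(2))
E
python3 -c "
from h import *
plan([0.535,0.06,0.25],-8+0,20)"
```

```text
t 0.35 pos [167.5 549.9 256.1] yaw 73.05 F [ 0.41 -0.71 -0.3 ] op 0.999 dyaw -1.415
R x-axis tilt [-0.0002 -0.0004]
[0, -18, 25, np.float64(0.071), 0, -16, 26, np.float64(0.071), 0, -14, 27, np.float64(0.071), 0, -12, 28, np.float64(0.071), 0, -11, 29, np.float64(0.071)]
[0, -8, 29, np.float64(0.071), 0, -6, 30, np.float64(0.071), 0, -4, 30, np.float64(0.071), 1, -2, 31, np.float64(0.071), 0, 0, 31, np.float64(0.071)]
[1, 2, 31, np.float64(0.071), 0, 4, 30, np.float64(0.071), 1, 7, 30, np.float64(0.071), 0, 9, 29, np.float64(0.071), 1, 11, 29, np.float64(0.071)]
[0, 13, 28, np.float64(0.071), 1, 15, 27, np.float64(0.071), 0, 16, 26, np.float64(0.071), 1, 18, 24, np.float64(0.071), 0, 20, 23, np.float64(0.071)]
end [535.   59.9 250.1] -8.31
```

Request:
servo_tool:
  targets: [0, -18, 25, 0.071, 0, -16, 26, 0.071, 0, -14, 27, 0.071, 0, -12, 28, 0.071, 0, -11, 29, 0.071]
  fingers: 64

```text
time_s: 0.85
eef_pos: [0.2607, 0.427, 0.2564]
eef_rot: [0.67, 0.227, 0.67, -0.227]
wrist_force: [-0.4, 0.1, -0.4]
opening: 0.747
```

Request:
servo_tool:
  targets: [0, -8, 29, 0.071, 0, -6, 30, 0.071, 0, -4, 30, 0.071, 1, -2, 31, 0.071, 0, 0, 31, 0.071]

```text
time_s: 1.35
eef_pos: [0.3528, 0.3046, 0.2554]
eef_rot: [0.619, 0.342, 0.619, -0.342]
wrist_force: [0.2, 0.1, 1.0]
opening: 0.752
```

Request:
servo_tool:
  targets: [1, 2, 31, 0.071, 0, 4, 30, 0.071, 1, 7, 30, 0.071, 0, 9, 29, 0.071, 1, 11, 29, 0.071]

```text
time_s: 1.85
eef_pos: [0.4447, 0.1816, 0.2526]
eef_rot: [0.549, 0.446, 0.549, -0.445]
wrist_force: [0.5, -0.2, 0.3]
opening: 0.746
```

Request:
servo_tool:
  targets: [0, 13, 28, 0.071, 1, 15, 27, 0.071, 0, 16, 26, 0.071, 1, 18, 24, 0.071, 0, 20, 23, 0.071]

```text
time_s: 2.35
eef_pos: [0.5356, 0.0589, 0.2502]
eef_rot: [-0.462, -0.536, -0.462, 0.536]
wrist_force: [0.3, -0.1, 0.7]
opening: 0.744
```

Request:
servo_tool:
  targets: [0, 0, 0, 0, 0, 0, 0, 0, 0, 0, 0, 0, 0, 0, 0, 0, 0, 0, 0, 0]

```text
time_s: 2.85
eef_pos: [0.5346, 0.0608, 0.2504]
eef_rot: [0.463, 0.535, 0.463, -0.535]
wrist_force: [0.1, 0.5, 0.3]
opening: 0.75
```

```bash
python3 - <<'E'
from h import *
o,R,pp=pose(); print(o['time_s'],pp,o['wrist_force'],o['opening'])
cc=cam("wrist"); p,d=cams.camera("wrist"); cv2.imwrite("pics/w1.png",p); np.save("w1.npy",d)
np.savez("w1c.npz",R=cc[1],o=cc[2])
E
```

```text
2.85 [0.53462367 0.06080713 0.25042627] [0.07348833 0.4622006  0.3361367 ] 0.7499463546201878
```

View pics/w1.png

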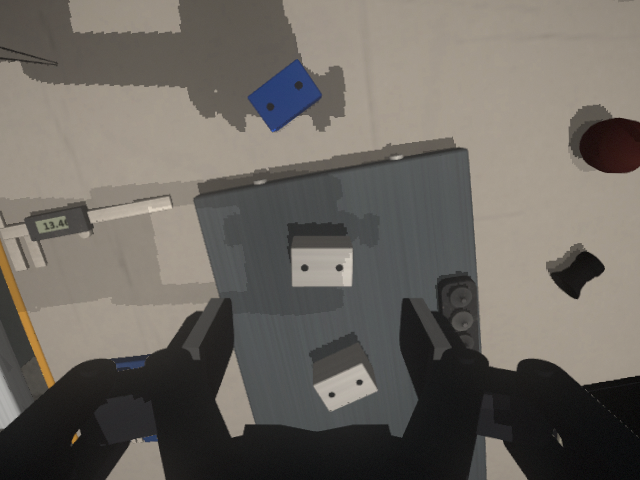

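```bash
cat >> h.py <<'E'
def blocks(p,cc,z=0.066,mask=None,th=150,amin=300):
    g=p.min(2); m=(g>th)
    if mask is not None: m&=mask
    hsv=cv2.cvtColor(p,cv2.COLOR_BGR2HSV)
    n,l,s,_=cv2.connectedComponentsWithStats(m.astype(np.uint8))
    out=[]
    for i in range(1,n):
        if s[i,4]>amin:
            c=max(cv2.findContours((l==i).astype(np.uint8),cv2.RETR_EXTERNAL,cv2.CHAIN_APPROX_NONE)[0],key=len).reshape(-1,2)
            r=rectfit(pix2plane(cc,c,z)); out.append(r); print(s[i].tolist(),r[0].round(4),np.round(r[1],1),round(float(r[2]),1))
    return out
E
python3 - <<'E'
from h import *
p=cv2.imread("pics/w1.png"); f=np.load("w1c.npz"); cc=(cams.camera_params("wrist"),f['R'],f['o'])
print([p[y,x].tolist() for x,y in [(322,255),(322,280),(322,240),(345,360),(345,400),(260,250)]])
m=np.zeros(p.shape[:2],bool); m[205:420,270:400]=1
for th in (150,170,190): blocks(p,cc,mask=m,th=th)
d=np.load("w1.npy"); print(d[260,322],d[268,322])
for u,v in [(322,275),(345,390),(260,250)]:
    x=pix2plane(cc,[[u,v]],0)[0]; r=x-cc[2]; print((cc[2]+r*d[v,u]/(r@cc[1][:,2])).round(4))
E
```

```text
[[157, 167, 172], [157, 165, 171], [69, 72, 75], [71, 75, 76], [164, 173, 180], [73, 75, 72]]
[293, 249, 60, 37, 2051] [0.5335 0.0206] [47.7 31. ] -8.2
[314, 365, 63, 46, 1477] [ 0.538  -0.0968] [47.9 31.7] 20.3
0.319092 0.32230443
[0.5324 0.0137 0.0652]
[ 0.5375 -0.0998  0.0651]
[0.4793 0.031  0.0289]
```

```bash
python3 -c "
from h import *
plan([0.5335,0.0206,0.064],-8.2,10)"
```

```text
t 2.9 pos [534.7  60.7 250.4] yaw -8.23 F [0.11 0.35 0.31] op 0.75 dyaw 0.001
R x-axis tilt [0.0002 0.    ]
[19, 0, 4, np.float64(-0.0), 19, 1, 4, np.float64(-0.0), 19, 0, 4, np.float64(-0.0), 18, 1, 4, np.float64(-0.0), 19, 0, 4, np.float64(-0.0)]
[18, 1, 4, np.float64(-0.0), 19, 0, 4, np.float64(-0.0), 18, 1, 4, np.float64(-0.0), 19, 0, 4, np.float64(-0.0), 18, 1, 4, np.float64(-0.0)]
end [533.9  20.4  64.4] -8.23
```

Request:
servo_tool:
  targets: [20, 1, 8, 0, 20, 1, 8, 0, 20, 1, 8, 0, 20, 1, 8, 0, 20, 0, 8, 0]

```text
time_s: 3.4
eef_pos: [0.5332, 0.0199, 0.1498]
eef_rot: [0.463, 0.535, 0.463, -0.535]
wrist_force: [0.1, 0.0, -0.9]
opening: 0.751
```

Request:
servo_tool:
  targets: [20, 0, 0, 0, 20, 0, 0, 0, 18, 0, 0, 0, 0, 0, 0, 0, 0, 0, 0, 0]

```text
time_s: 3.9
eef_pos: [0.5332, 0.0201, 0.0925]
eef_rot: [-0.463, -0.535, -0.463, 0.535]
wrist_force: [0.2, 0.3, 1.3]
opening: 0.747
```

```bash
python3 -c "
from h import *
plan([0.5335,0.0206,0.064],-8.2,5)
p,d=cams.camera('wrist'); cv2.imwrite('pics/w2.png',p)
for i in range(0): pass
"
```

```text
t 3.9 pos [533.2  20.1  92.5] yaw -8.28 F [0.17 0.27 1.28] op 0.747 dyaw 0.001
R x-axis tilt [-0.0004  0.0001]
[6, 0, 0, np.float64(-0.0), 6, 0, 0, np.float64(-0.0), 6, 0, 0, np.float64(-0.0), 5, 0, 0, np.float64(-0.0), 6, 0, -1, np.float64(-0.0)]
end [533.3  21.1  63.5] -8.28
```

View pics/w2.png

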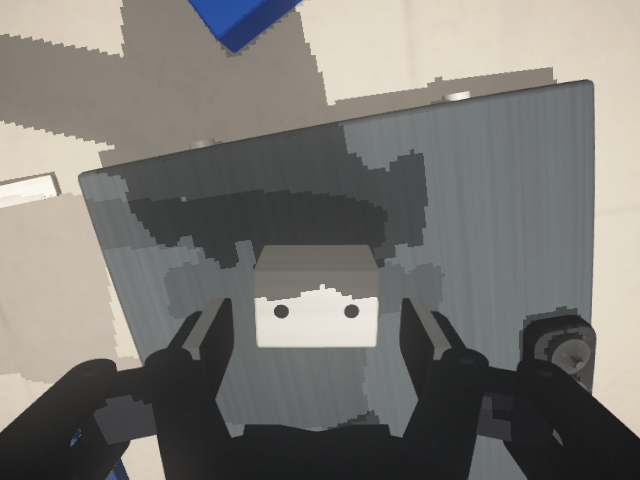

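Request:
servo_tool:
  targets: [7, 0, 0, 0, 7, 0, 0, 0, 7, 0, 0, 0, 5, 0, 0, 0, 4, 0, 0, 0]

```text
time_s: 4.45
eef_pos: [0.5329, 0.0199, 0.0616]
eef_rot: [-0.462, -0.535, -0.463, 0.535]
wrist_force: [-0.8, -0.1, -0.1]
opening: 0.752
```

Request:
servo_tool:
  targets: [0, 0, 0, 0, 0, 0, 0, 0, 0, 0, 0, 0, 0, 0, 0, 0, 0, 0, 0, 0]

```text
time_s: 4.95
eef_pos: [0.5334, 0.0198, 0.0625]
eef_rot: [0.463, 0.535, 0.462, -0.535]
wrist_force: [-0.3, -0.1, 0.3]
opening: 0.751
```

```bash
python3 -c "
from h import *
plan([0.5335,0.0206,0.064],-8.2,5)
p,d=cams.camera('wrist'); cv2.imwrite('pics/w3.png',p)
plan([0.5335,0.0206,0.064],-8.2,5)
p,d=cams.camera('scene'); cv2.imwrite('pics/s3.png',cv2.resize(p[230:400,230:480],None,fx=3,fy=3))
plan([0.5335,0.0206,0.064],-8.2,5)
"
```

```text
t 4.95 pos [533.4  19.8  62.5] yaw -8.31 F [-0.34 -0.1   0.31] op 0.751 dyaw 0.002
R x-axis tilt [ 0.0004 -0.0001]
[0, 0, 0, np.float64(-0.0), 0, 0, 0, np.float64(-0.0), 0, 0, 0, np.float64(-0.0), -1, 0, 0, np.float64(-0.0), 0, 0, -1, np.float64(-0.0)]
end [533.5  20.8  63.5] -8.31
t 5.0 pos [533.4  19.8  62.5] yaw -8.31 F [ 0.16 -0.3  -0.34] op 0.745 dyaw 0.002
R x-axis tilt [ 0.0004 -0.0001]
[0, 0, 0, np.float64(-0.0), 0, 0, 0, np.float64(-0.0), 0, 0, 0, np.float64(-0.0), -1, 0, 0, np.float64(-0.0), 0, 0, -1, np.float64(-0.0)]
end [533.5  20.8  63.5] -8.31
t 5.05 pos [533.3  19.8  62.5] yaw -8.31 F [ 0.28 -0.88  0.11] op 0.753 dyaw 0.002
R x-axis tilt [ 0.0004 -0.0001]
[0, 0, 0, np.float64(-0.0), 0, 0, 0, np.float64(-0.0), -1, 0, 0, np.float64(-0.0), 0, 0, 0, np.float64(-0.0), -1, 0, -1, np.float64(-0.0)]
end [533.5  20.8  64.5] -8.31
```

View pics/s3.png

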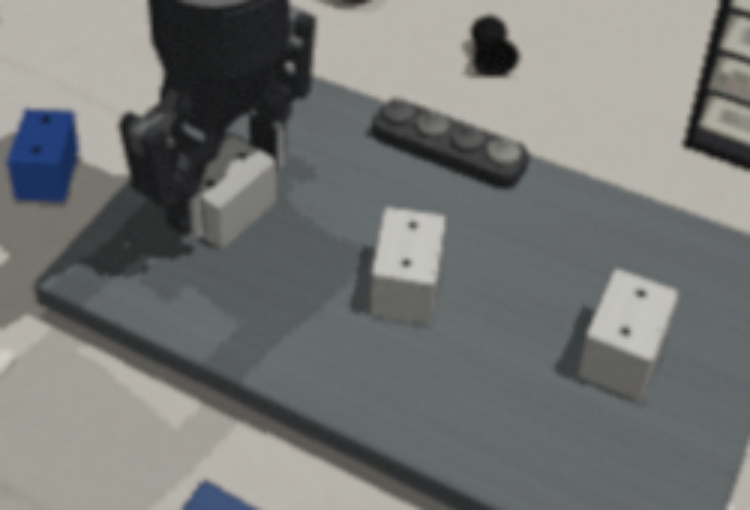

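Request:
servo_tool:
  targets: [1, -1.5, 0, 0, 0, -1.5, 0, 0, 0, -2, 0, 0, 0, -2, 0, 0, 0, -2, 0, 0]

```text
time_s: 5.55
eef_pos: [0.5243, 0.0211, 0.0613]
eef_rot: [0.463, 0.535, 0.462, -0.535]
wrist_force: [1.2, -0.4, -0.8]
opening: 0.749
```

Request:
servo_tool:
  targets: [0, -2, 0, 0, 0, -2, 0, 0, 0, -2, 0, 0, 0, -2, 0, 0, 0, -2, 0, 0]

```text
time_s: 6.05
eef_pos: [0.5143, 0.0226, 0.0614]
eef_rot: [0.463, 0.535, 0.462, -0.535]
wrist_force: [0.5, -0.5, -0.2]
opening: 0.747
```

Request:
servo_tool:
  targets: [0, -2, 0, 0, 0, -2, 0, 0, 0, -2, 0, 0, 0, -2, 0, 0, 0, -2, 0, 0]

```text
time_s: 6.55
eef_pos: [0.5044, 0.0241, 0.0614]
eef_rot: [0.463, 0.535, 0.462, -0.535]
wrist_force: [2.2, -0.4, 0.4]
opening: 0.75
```

Request:
servo_tool:
  targets: [0, -2, 0, 0, 0, -2, 0, 0, 0, -2, 0, 0, 0, -2, 0, 0, 0, -2, 0, 0]

```text
time_s: 7.05
eef_pos: [0.4946, 0.0255, 0.0614]
eef_rot: [0.463, 0.535, 0.462, -0.535]
wrist_force: [1.4, 0.4, 0.7]
opening: 0.75
```

Request:
servo_tool:
  targets: [0, -2, 0, 0, 0, -2, 0, 0, 0, -2, 0, 0, 0, -2, 0, 0, 0, -2, 0, 0]

```text
time_s: 7.55
eef_pos: [0.4846, 0.0269, 0.0613]
eef_rot: [0.463, 0.535, 0.462, -0.535]
wrist_force: [1.9, 0.5, 0.4]
opening: 0.75
```

Request:
servo_tool:
  targets: [0, -2, 0, 0, 0, -2, 0, 0, 0, -2, 0, 0, 0, -2, 0, 0, 0, -2, 0, 0]

```text
time_s: 8.05
eef_pos: [0.4747, 0.0284, 0.0613]
eef_rot: [0.463, 0.535, 0.462, -0.535]
wrist_force: [1.8, -0.5, 1.2]
opening: 0.755
```

```bash
python3 -c "
from h import *
plan([0.5335,0.0206,0.064],-8.2,5)
cc=cam('wrist');p,d=cams.camera('wrist'); cv2.imwrite('pics/w4.png',p)
o,_,_=pose(); print(o['wrist_force'])
cams.camera('top');o,_,_=pose(); print(o['wrist_force'])
m=np.zeros(p.shape[:2],bool); m[250:400,230:430]=1
blocks(p,cc,mask=m,th=150)
"
```

```text
t 8.05 pos [474.7  28.4  61.3] yaw -8.31 F [ 1.78 -0.5   1.21] op 0.755 dyaw 0.002
R x-axis tilt [ 0.0002 -0.    ]
[-1, 12, 0, np.float64(-0.0), 0, 12, 0, np.float64(-0.0), -1, 12, 0, np.float64(-0.0), 0, 12, 0, np.float64(-0.0), -1, 11, -1, np.float64(-0.0)]
end [533.3  20.8  64.3] -8.31
[ 0.79180275 -0.42166398  0.92703561]
[ 0.82139756 -0.09159732  0.00274114]
[264, 349, 147, 47, 4739] [0.4803 0.0209] [49.  17.9] -7.9
```

View pics/w4.png

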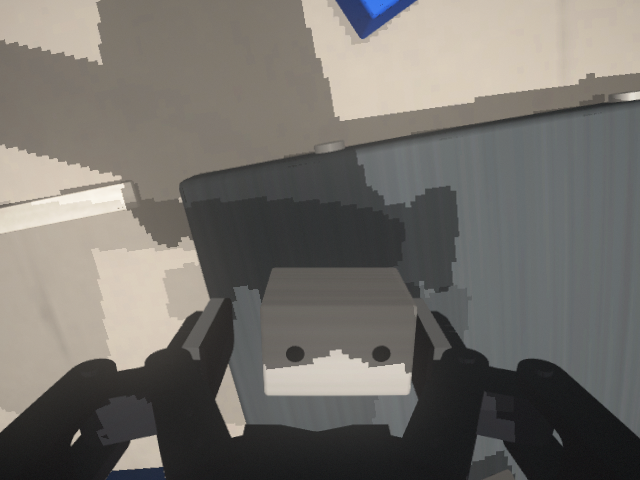

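Request:
servo_tool:
  targets: [0, 4, 0, 0, -5, 3, 0, 0, -20, 0, 0, 0, -25, 0, 0, 0, -25, 0, 0, 0]

```text
time_s: 8.65
eef_pos: [0.4814, 0.0274, 0.137]
eef_rot: [-0.462, -0.535, -0.463, 0.535]
wrist_force: [1.3, -0.4, 0.1]
opening: 0.748
```

```bash
python3 -c "
from h import *
plan([0.538,-0.0968,0.15],20.3,10)
"
```

```text
t 8.65 pos [481.4  27.4 137. ] yaw -8.31 F [ 1.3  -0.37  0.08] op 0.748 dyaw 0.499
R x-axis tilt [-0.0016  0.0003]
[-1, 7, 11, np.float64(-0.05), -1, 7, 12, np.float64(-0.05), -1, 6, 12, np.float64(-0.05), -1, 6, 13, np.float64(-0.05), -2, 5, 13, np.float64(-0.05)]
[-1, 4, 13, np.float64(-0.05), -2, 4, 13, np.float64(-0.05), -1, 3, 13, np.float64(-0.05), -2, 2, 13, np.float64(-0.05), -1, 2, 14, np.float64(-0.05)]
end [538.  -96.7 150. ] 20.34
```

Request:
servo_tool:
  targets: [-1, 7, 11, -0.05, -1, 7, 12, -0.05, -1, 6, 12, -0.05, -1, 6, 13, -0.05, -2, 5, 13, -0.05]

```text
time_s: 9.15
eef_pos: [0.5102, -0.0356, 0.1423]
eef_rot: [0.526, 0.472, 0.526, -0.473]
wrist_force: [0.1, 0.8, 0.6]
opening: 0.748
```

Request:
servo_tool:
  targets: [-1, 4, 13, -0.05, -2, 4, 13, -0.05, -1, 3, 13, -0.05, -2, 2, 13, -0.05, -1, 2, 14, -0.05]

```text
time_s: 9.65
eef_pos: [0.5384, -0.0972, 0.1494]
eef_rot: [0.581, 0.403, 0.581, -0.403]
wrist_force: [0.1, -0.3, -0.8]
opening: 0.751
```

```bash
python3 -c "
from h import *
plan([0.538,-0.0968,0.0613],20.3,10)
cc=cam('wrist');p,d=cams.camera('wrist'); cv2.imwrite('pics/w5.png',p)
m=np.zeros(p.shape[:2],bool); m[200:420,230:430]=1
blocks(p,cc,mask=m,th=150)
"
```

```text
t 9.65 pos [538.4 -97.2 149.4] yaw 20.46 F [ 0.11 -0.26 -0.82] op 0.751 dyaw -0.003
R x-axis tilt [-0.0008  0.0003]
[9, 0, 0, np.float64(0.0), 9, 0, 0, np.float64(0.0), 9, 0, 0, np.float64(0.0), 9, 0, 0, np.float64(0.0), 9, 0, 0, np.float64(0.0)]
[9, 0, 0, np.float64(0.0), 9, 0, 0, np.float64(0.0), 8, 0, 0, np.float64(0.0), 9, 0, 0, np.float64(0.0), 8, 0, -1, np.float64(0.0)]
end [538.1 -96.3  61.4] 20.46
[269, 233, 94, 59, 5145] [ 0.5376 -0.097 ] [49.3 33. ] 20.4
```

View pics/w5.png

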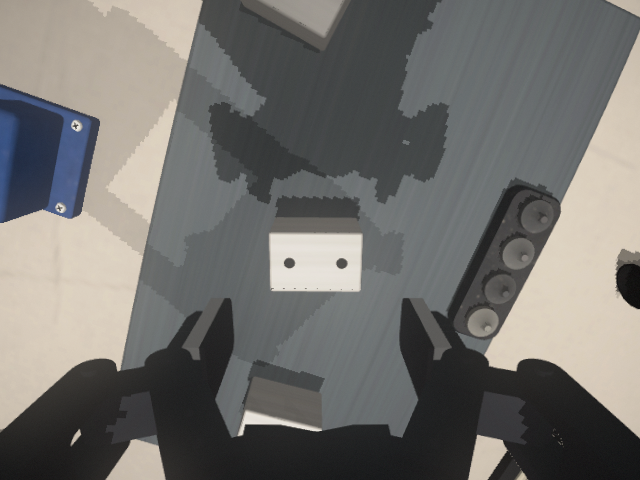

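Request:
servo_tool:
  targets: [22, 0, 0, 0, 22, 0, 0, 0, 20, 0, 0, 0, 14, 0, 0, 0, 10, 0, 0, 0]

```text
time_s: 10.2
eef_pos: [0.5378, -0.0963, 0.0601]
eef_rot: [0.58, 0.404, 0.581, -0.404]
wrist_force: [0.0, -0.4, -0.6]
opening: 0.746
```

Request:
servo_tool:
  targets: [0, -1.5, 0, 0, 0, -1.5, 0, 0, 0, -2, 0, 0, 0, -2, 0, 0, 0, -2, 0, 0]

```text
time_s: 10.7
eef_pos: [0.5304, -0.1001, 0.0621]
eef_rot: [0.581, 0.404, 0.58, -0.404]
wrist_force: [0.7, 0.0, 0.9]
opening: 0.75
```

Request:
servo_tool:
  targets: [0, -2, 0, 0, 0, -2, 0, 0, 0, -2, 0, 0, 0, -2, 0, 0, 0, -2, 0, 0]

```text
time_s: 11.2
eef_pos: [0.5204, -0.1034, 0.0613]
eef_rot: [0.58, 0.404, 0.58, -0.404]
wrist_force: [1.2, 0.2, 1.5]
opening: 0.75
```

Request:
servo_tool:
  targets: [0, -2, 0, 0, 0, -2, 0, 0, 0, -2, 0, 0, 0, -2, 0, 0, 0, -2, 0, 0]

```text
time_s: 11.7
eef_pos: [0.511, -0.1069, 0.0612]
eef_rot: [0.58, 0.404, 0.58, -0.404]
wrist_force: [1.6, 0.4, 1.0]
opening: 0.752
```

Request:
servo_tool:
  targets: [0, -2, 0, 0, 0, -2, 0, 0, 0, -2, 0, 0, 0, -2, 0, 0, 0, -2, 0, 0]

```text
time_s: 12.2
eef_pos: [0.5016, -0.1104, 0.0613]
eef_rot: [0.58, 0.404, 0.58, -0.404]
wrist_force: [1.6, 0.9, 0.3]
opening: 0.754
```

Request:
servo_tool:
  targets: [0, -2, 0, 0, 0, -2, 0, 0, 0, -2, 0, 0, 0, -2, 0, 0, 0, -2, 0, 0]

```text
time_s: 12.7
eef_pos: [0.4922, -0.1138, 0.0613]
eef_rot: [0.58, 0.404, 0.58, -0.404]
wrist_force: [0.0, 0.1, 0.3]
opening: 0.751
```

Request:
servo_tool:
  targets: [0, -2, 0, 0, 0, -2, 0, 0, 0, -2, 0, 0, 0, -2, 0, 0, 0, -2, 0, 0]

```text
time_s: 13.2
eef_pos: [0.4828, -0.1173, 0.0613]
eef_rot: [0.58, 0.404, 0.58, -0.404]
wrist_force: [1.3, 1.0, 1.6]
opening: 0.751
```

```bash
python3 -c "
from h import *
plan([0.538,-0.0968,0.0613],20.3,5)
cc=cam('wrist');p,d=cams.camera('wrist'); cv2.imwrite('pics/w6.png',p)
o,_,_=pose(); print(o['wrist_force'])
cams.camera('top');o,_,_=pose(); print(o['wrist_force'])
m=np.zeros(p.shape[:2],bool); m[250:400,230:430]=1
blocks(p,cc,mask=m,th=150)
"
```

```text
t 13.2 pos [ 482.8 -117.3   61.3] yaw 20.34 F [1.28 0.97 1.61] op 0.751 dyaw -0.001
R x-axis tilt [-0.0001  0.    ]
[0, 12, 0, np.float64(0.0), 0, 12, 0, np.float64(0.0), 0, 12, 0, np.float64(0.0), 0, 11, 0, np.float64(0.0), 0, 12, 0, np.float64(0.0)]
end [538.1 -96.8  61.3] 20.34
[0.78037286 0.22268528 0.41461079]
[-0.97102954  0.32038322 -0.10275787]
[263, 347, 150, 51, 5712] [ 0.4915 -0.1212] [49.4 19.2] 19.3
```

View pics/w6.png

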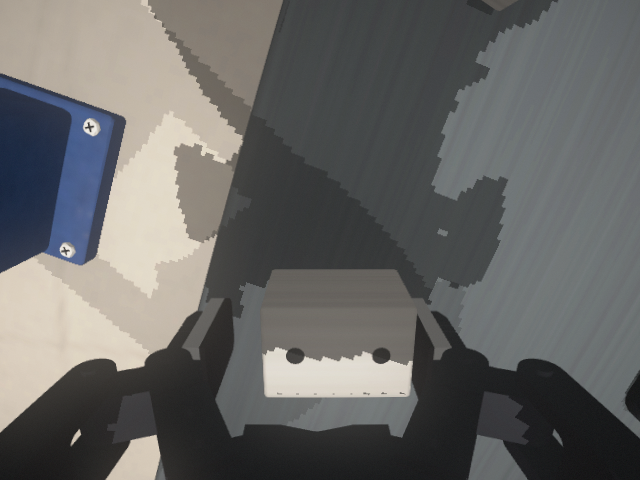

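Request:
servo_tool:
  targets: [0, 4, 0, 0, -5, 3, 0, 0, -20, 0, 0, 0, -30, 0, 0, 0, -30, 0, 0, 0]

```text
time_s: 13.8
eef_pos: [0.4894, -0.1145, 0.1471]
eef_rot: [0.58, 0.404, 0.581, -0.404]
wrist_force: [0.7, 0.0, 0.7]
opening: 0.75
```

```bash
python3 -c "
from h import *
plan([0.557,-0.218,0.15],1.7,10)
"
```

```text
t 13.8 pos [ 489.4 -114.5  147.1] yaw 20.36 F [0.72 0.05 0.72] op 0.75 dyaw -0.326
R x-axis tilt [-0.0012  0.0005]
[0, 3, 12, np.float64(0.033), 0, 3, 12, np.float64(0.033), 0, 4, 12, np.float64(0.033), 0, 4, 12, np.float64(0.033), 0, 4, 12, np.float64(0.033)]
[-1, 5, 11, np.float64(0.033), 0, 5, 11, np.float64(0.033), -1, 5, 11, np.float64(0.033), 0, 6, 11, np.float64(0.033), -1, 6, 11, np.float64(0.033)]
end [ 557.3 -218.2  150.1] 1.45
```

Request:
servo_tool:
  targets: [0, 3, 12, 0.033, 0, 3, 12, 0.033, 0, 4, 12, 0.033, 0, 4, 12, 0.033, 0, 4, 12, 0.033]

```text
time_s: 14.3
eef_pos: [0.524, -0.1681, 0.1451]
eef_rot: [0.544, 0.451, 0.545, -0.451]
wrist_force: [0.0, 0.4, -0.0]
opening: 0.749
```

Request:
servo_tool:
  targets: [-1, 5, 11, 0.033, 0, 5, 11, 0.033, -1, 5, 11, 0.033, 0, 6, 11, 0.033, -1, 6, 11, 0.03]

```text
time_s: 14.8
eef_pos: [0.558, -0.2194, 0.1492]
eef_rot: [0.506, 0.494, 0.506, -0.494]
wrist_force: [-1.1, 0.3, 0.2]
opening: 0.751
```

```bash
python3 -c "
from h import *
cc=cam('wrist');p,d=cams.camera('wrist'); cv2.imwrite('pics/w7.png',p)
m=np.zeros(p.shape[:2],bool); m[200:420,230:430]=1
r=blocks(p,cc,mask=m,th=150)
plan([*r[0][0],0.0613],r[0][2],5)
"
```

```text
[267, 229, 94, 61, 5107] [ 0.5564 -0.2173] [49.  32.6] 3.9
[230, 340, 188, 80, 13487] [ 0.5636 -0.2937] [114.5  56.1] 1.4
t 14.85 pos [ 559.  -221.2  149.8] yaw 1.34 F [-0.67 -0.53  0.29] op 0.752 dyaw 0.044
R x-axis tilt [ 0.0016 -0.0015]
[18, 0, -1, np.float64(-0.009), 18, -1, -1, np.float64(-0.009), 18, 0, -1, np.float64(-0.009), 17, -1, -1, np.float64(-0.009), 18, 0, 0, np.float64(-0.009)]
end [ 556.8 -217.2   60.8] 3.92
```

View pics/w7.png

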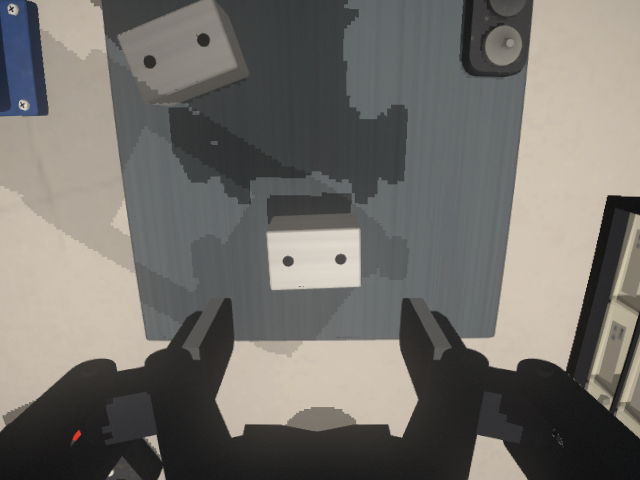

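Request:
servo_tool:
  targets: [22, 0, -2, -0.015, 22, -0.5, -1, -0.01, 20, -0.5, 0, -0.01, 14, 0, 0, 0, 10, 0, 0, 0]

```text
time_s: 15.35
eef_pos: [0.5561, -0.2154, 0.0602]
eef_rot: [0.515, 0.484, 0.516, -0.484]
wrist_force: [0.3, -0.2, 0.3]
opening: 0.752
```

Request:
servo_tool:
  targets: [0, -1.5, 0, 0, 0, -1.5, 0, 0, 0, -2, 0, 0, 0, -2, 0, 0, 0, -2, 0, 0]

```text
time_s: 15.85
eef_pos: [0.5482, -0.2166, 0.0623]
eef_rot: [0.516, 0.484, 0.515, -0.484]
wrist_force: [2.9, -0.4, 0.4]
opening: 0.752
```

Request:
servo_tool:
  targets: [0, -2, 0, 0, 0, -2, 0, 0, 0, -2, 0, 0, 0, -2, 0, 0, 0, -2, 0, 0]

```text
time_s: 16.35
eef_pos: [0.5378, -0.2171, 0.0618]
eef_rot: [0.516, 0.484, 0.515, -0.484]
wrist_force: [4.0, -0.1, 3.6]
opening: 0.752
```

Request:
servo_tool:
  targets: [0, -2, 0, 0, 0, -2, 0, 0, 0, -2, 0, 0, 0, -2, 0, 0, 0, -2, 0, 0]

```text
time_s: 16.85
eef_pos: [0.5272, -0.2174, 0.0612]
eef_rot: [0.515, 0.484, 0.516, -0.484]
wrist_force: [4.3, 0.4, 2.4]
opening: 0.751
```

Request:
servo_tool:
  targets: [0, -2, 0, 0, 0, -2, 0, 0, 0, -2, 0, 0, 0, -2, 0, 0, 0, -2, 0, 0]

```text
time_s: 17.35
eef_pos: [0.5172, -0.218, 0.0612]
eef_rot: [0.515, 0.484, 0.516, -0.484]
wrist_force: [5.2, -0.1, 3.2]
opening: 0.751
```

Request:
servo_tool:
  targets: [0, -2, 0, 0, 0, -2, 0, 0, 0, -2, 0, 0, 0, -2, 0, 0, 0, -2, 0, 0]

```text
time_s: 17.85
eef_pos: [0.5073, -0.2186, 0.0612]
eef_rot: [0.515, 0.484, 0.516, -0.484]
wrist_force: [4.3, 0.6, 2.1]
opening: 0.746
```

Request:
servo_tool:
  targets: [0, -2, 0, 0, 0, -2, 0, 0, 0, -2, 0, 0, 0, -2, 0, 0, 0, -2, 0, 0]

```text
time_s: 18.35
eef_pos: [0.4973, -0.2193, 0.0612]
eef_rot: [0.515, 0.484, 0.516, -0.484]
wrist_force: [4.1, 0.4, 2.1]
opening: 0.756
```

```bash
python3 -c "
from h import *
cc=cam('wrist');p,d=cams.camera('wrist'); cv2.imwrite('pics/w8.png',p)
o,_,_=pose(); print(o['wrist_force'],o['eef_pos'])
cams.camera('top');o,_,_=pose(); print(o['wrist_force'])
m=np.zeros(p.shape[:2],bool); m[250:400,230:430]=1
"
```

```text
[2.31138982 1.17645257 0.77990595] [ 0.49703624 -0.2192894   0.0611915 ]
[ 1.4558959  -0.47502251  1.38221887]
```

View pics/w8.png

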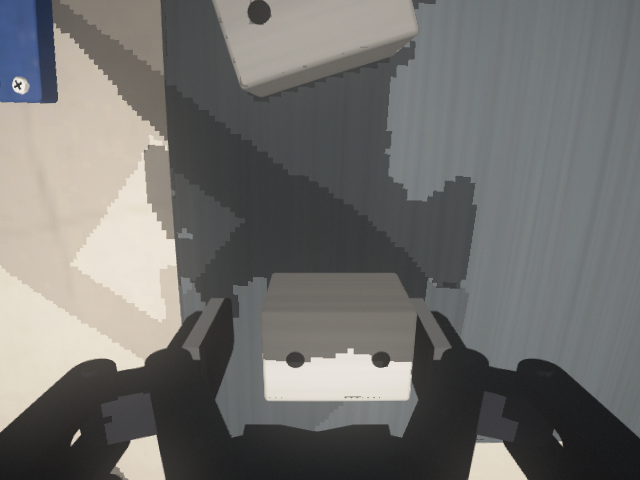

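Request:
servo_tool:
  targets: [1, 3, 0, 0, 1, 4, 0, 0, 1, 0, 0, 0, 0, 0, 0, 0, 0, 0, 0, 0]

```text
time_s: 18.95
eef_pos: [0.5042, -0.2187, 0.058]
eef_rot: [0.515, 0.484, 0.516, -0.484]
wrist_force: [0.1, -0.7, -0.5]
opening: 0.751
```

Request:
servo_tool:
  targets: [0, 0, 0, 0, 0, 0, 0, 0, 0, 0, 0, 0, 0, 0, 0, 0, 0, 0, 0, 0]
  fingers: 30

```text
time_s: 19.45
eef_pos: [0.5045, -0.2189, 0.0585]
eef_rot: [0.516, 0.484, 0.515, -0.484]
wrist_force: [-1.9, -0.0, 3.1]
opening: 0.574
```

Request:
servo_tool:
  targets: [0, 0, 0, 0, 0, 0, 0, 0, 0, 0, 0, 0, 0, 0, 0, 0, 0, 0, 0, 0]

```text
time_s: 19.95
eef_pos: [0.5045, -0.2189, 0.0584]
eef_rot: [0.516, 0.484, 0.516, -0.484]
wrist_force: [-3.1, 0.2, 5.5]
opening: 0.575
```

```bash
python3 - <<'E'
from h import *
# tray from top picture, by contour at wall-top height and by floor
p=cv2.imread("pics/top0.png"); cc=cam("top")
print([p[260,u].tolist() for u in (150,178,183,190,210,236,241,248)])
g=cv2.GaussianBlur(p,(3,3),0).min(2)
m=np.zeros(g.shape,np.uint8); m[215:305,170:255]=1
b=((g>135)&(m>0)).astype(np.uint8)
n,l,s,_=cv2.connectedComponentsWithStats(b); i=1+np.argmax(s[1:,4])
c=max(cv2.findContours((l==i).astype(np.uint8),cv2.RETR_EXTERNAL,cv2.CHAIN_APPROX_NONE)[0],key=len).reshape(-1,2)
print(s[i], rectfit(pix2plane(cc,c,0.018)), rectfit(pix2plane(cc,c,0.003)))
E
```

```text
[[111, 119, 125], [113, 121, 126], [112, 113, 115], [151, 151, 151], [157, 157, 158], [154, 154, 154], [115, 118, 121], [115, 123, 130]]
[ 185  227   56   68 3254] (array([0.53151874, 0.34007928]), [np.float32(159.21078), np.float32(126.76502)], np.float32(11.103104)) (array([0.5336955 , 0.34357742]), [np.float32(161.18796), np.float32(128.33925)], np.float32(11.103119))
```

Request:
servo_tool:
  targets: [-4, 0, 0, 0, -8, 0, 0, 0, -15, 0, 0, 0, -15, 0, 0, 0, -15, 0, 0, 0]

```text
time_s: 20.45
eef_pos: [0.5048, -0.2191, 0.1171]
eef_rot: [0.516, 0.484, 0.515, -0.484]
wrist_force: [0.0, -1.0, -2.8]
opening: 0.576
```

Request:
servo_tool:
  targets: [-15, 0, 0, 0, -15, 0, 0, 0, -10, 0, 0, 0, -5, 0, 0, 0, 0, 0, 0, 0]

```text
time_s: 20.95
eef_pos: [0.5048, -0.2191, 0.1611]
eef_rot: [0.516, 0.484, 0.515, -0.484]
wrist_force: [-0.8, 0.4, -4.4]
opening: 0.573
```

```bash
python3 - <<'E'
from h import *
plan([0.533,0.343,0.16],10.5,25)
p,d=cams.camera('wrist'); cv2.imwrite('pics/w9.png',p)
E
```

```text
t 20.95 pos [ 504.8 -219.1  161.1] yaw 3.61 F [-0.81  0.38 -4.39] op 0.573 dyaw 0.12
R x-axis tilt [ 0.0011 -0.0008]
[0, 3, -22, np.float64(-0.005), 0, 3, -22, np.float64(-0.005), 0, 3, -22, np.float64(-0.005), 0, 3, -22, np.float64(-0.005), 0, 3, -22, np.float64(-0.005)]
[0, 3, -22, np.float64(-0.005), 0, 3, -22, np.float64(-0.005), 0, 3, -22, np.float64(-0.005), 0, 3, -22, np.float64(-0.005), 0, 4, -22, np.float64(-0.005)]
[0, 4, -22, np.float64(-0.005), 0, 4, -22, np.float64(-0.005), 0, 4, -22, np.float64(-0.005), 0, 4, -22, np.float64(-0.005), 0, 4, -22, np.float64(-0.005)]
[0, 4, -23, np.float64(-0.005), 0, 4, -22, np.float64(-0.005), 0, 4, -22, np.float64(-0.005), 0, 5, -23, np.float64(-0.005), 0, 5, -22, np.float64(-0.005)]
[0, 5, -22, np.float64(-0.005), 0, 5, -23, np.float64(-0.005), 0, 5, -22, np.float64(-0.005), 1, 5, -23, np.float64(-0.005), 0, 4, -22, np.float64(-0.005)]
end [532.9 342.9 160.1] 10.77
```

View pics/w9.png

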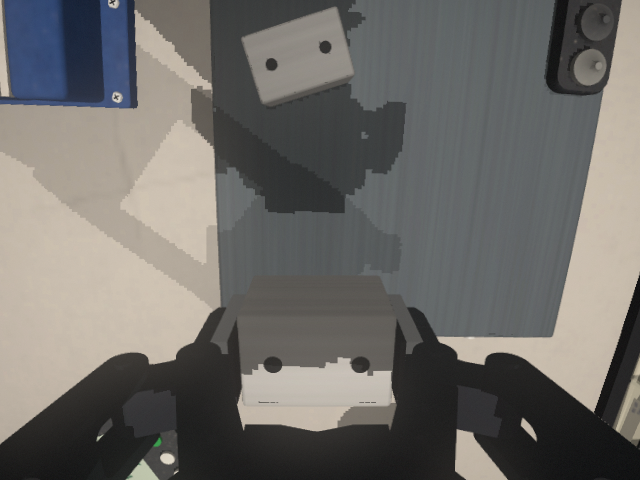

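Block C is held level; carry it to the tray.

Request:
servo_tool:
  targets: [0, 3, -10, -0.005, 0, 3, -18, -0.005, 0, 3, -24, -0.005, 0, 3, -24, -0.005, 0, 3, -24, -0.005]

```text
time_s: 21.5
eef_pos: [0.5114, -0.1162, 0.1593]
eef_rot: [0.521, 0.477, 0.522, -0.478]
wrist_force: [0.1, -0.4, -4.0]
opening: 0.574
```

Request:
servo_tool:
  targets: [0, 3, -24, -0.005, 0, 3, -24, -0.005, 0, 3, -24, -0.005, 0, 3, -24, -0.005, 0, 4, -24, -0.005]

```text
time_s: 22.0
eef_pos: [0.5153, 0.0048, 0.1594]
eef_rot: [0.527, 0.471, 0.528, -0.471]
wrist_force: [0.3, 0.1, -3.1]
opening: 0.573
```

Request:
servo_tool:
  targets: [0, 4, -24, -0.005, 0, 4, -24, -0.005, 0, 4, -24, -0.005, 0, 4, -24, -0.005, 0, 4, -24, -0.005]

```text
time_s: 22.5
eef_pos: [0.5204, 0.1262, 0.1593]
eef_rot: [0.533, 0.464, 0.534, -0.465]
wrist_force: [-0.1, 0.1, -3.1]
opening: 0.578
```

Request:
servo_tool:
  targets: [0, 4, -24, -0.005, 0, 4, -24, -0.005, 0, 4, -24, -0.005, 0, 5, -24, -0.005, 0, 5, -24, -0.005]

```text
time_s: 23.0
eef_pos: [0.5242, 0.248, 0.1592]
eef_rot: [0.539, 0.457, 0.54, -0.458]
wrist_force: [0.5, -0.2, -3.0]
opening: 0.578
```

Request:
servo_tool:
  targets: [0, 5, -24, -0.005, 0, 5, -20, -0.005, 0, 5, -14, -0.005, 0, 5, -8, -0.005, 0, 4, -4, -0.005]

```text
time_s: 23.5
eef_pos: [0.5371, 0.3202, 0.1598]
eef_rot: [0.545, 0.45, 0.545, -0.451]
wrist_force: [-0.5, 0.0, -4.1]
opening: 0.576
```

```bash
python3 - <<'E'
from h import *
plan([0.533,0.343,0.16],10.5,5)
p,d=cams.camera('wrist'); cv2.imwrite('pics/w10.png',p)
E
```

```text
t 23.5 pos [537.1 320.2 159.8] yaw 10.84 F [-0.46  0.01 -4.14] op 0.576 dyaw -0.006
R x-axis tilt [-0.0007 -0.0004]
[0, 0, -5, np.float64(0.001), 0, 0, -5, np.float64(0.001), 0, 0, -4, np.float64(0.001), 0, 0, -5, np.float64(0.001), 0, 0, -4, np.float64(0.001)]
end [532.8 342.8 159.8] 10.55
```

View pics/w10.png

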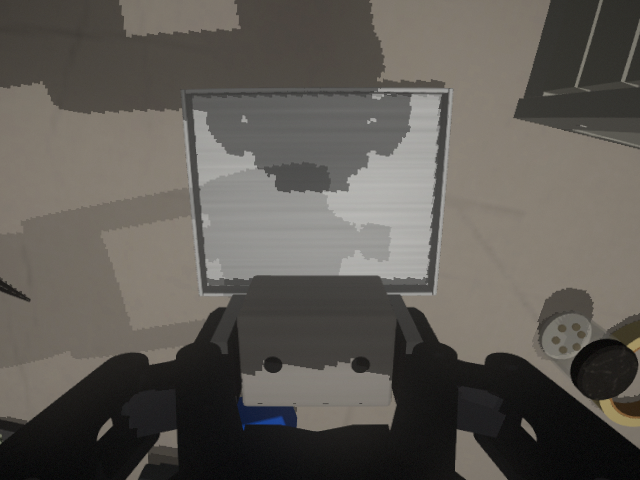

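```bash
python3 - <<'E'
from h import *
cc=cam('wrist')
P=pix2plane(cc,[[182,91],[451,89],[436,294],[202,294]],0.018); print(P.round(4),P.mean(0))
c=P.mean(0); plan([c[0],c[1],0.16],10.5,5)
E
```

```text
[[0.4384 0.3951 0.018 ]
 [0.6023 0.4278 0.018 ]
 [0.63   0.2925 0.018 ]
 [0.4661 0.2612 0.018 ]] [0.53419387 0.34415466 0.018     ]
t 23.55 pos [537.8 320.3 160.1] yaw 10.83 F [ 0.41  0.5  -3.94] op 0.572 dyaw -0.006
R x-axis tilt [0.0002 0.0001]
[0, 0, -5, np.float64(0.001), 0, 0, -5, np.float64(0.001), 0, 0, -5, np.float64(0.001), 0, 0, -5, np.float64(0.001), 0, 1, -4, np.float64(0.001)]
end [534.3 344.  160.1] 10.54
```

Request:
servo_tool:
  targets: [0, 0, -6, 0, 0, 0, -8, 0, 0, 0, -7, 0, 0, 1, -3, 0, 0, 0, 0, 0]

```text
time_s: 24.05
eef_pos: [0.5336, 0.3438, 0.1603]
eef_rot: [0.545, 0.451, 0.545, -0.451]
wrist_force: [0.5, -0.7, -3.6]
opening: 0.578
```

Request:
servo_tool:
  targets: [10, 0, 0, 0, 20, 0, 0, 0, 22, 0, 0, 0, 22, 0, 0, 0, 16, 0, 0, 0]

```text
time_s: 24.55
eef_pos: [0.5327, 0.3426, 0.0679]
eef_rot: [0.544, 0.45, 0.545, -0.452]
wrist_force: [-0.1, -0.3, -3.6]
opening: 0.577
```

Request:
servo_tool:
  targets: [12, 0, 0, 0, 8, 0, 0, 0, 5, 0, 0, 0, 2, 0, 0, 0, 2, 0, 0, 0]

```text
time_s: 25.05
eef_pos: [0.5343, 0.3436, 0.0419]
eef_rot: [0.545, 0.451, 0.545, -0.45]
wrist_force: [-0.6, -0.1, -2.9]
opening: 0.576
```

Request:
servo_tool:
  targets: [2, 0, 0, 0, 1, 0, 0, 0, 1, 0, 0, 0, 1, 0, 0, 0, 1, 0, 0, 0]

```text
time_s: 25.55
eef_pos: [0.5338, 0.3433, 0.0354]
eef_rot: [0.545, 0.451, 0.545, -0.451]
wrist_force: [-0.3, -0.4, -2.5]
opening: 0.579
```

Request:
servo_tool:
  targets: [1, 0, 0, 0, 1, 0, 0, 0, 0.5, 0, 0, 0, 0.5, 0, 0, 0, 0, 0, 0, 0]

```text
time_s: 26.05
eef_pos: [0.5337, 0.3433, 0.0322]
eef_rot: [0.545, 0.451, 0.545, -0.451]
wrist_force: [0.4, 0.4, -4.1]
opening: 0.577
```

Request:
servo_tool:
  targets: [0.5, 0, 0, 0, 0.5, 0, 0, 0, 0, 0, 0, 0, 0, 0, 0, 0, 0, 0, 0, 0]

```text
time_s: 26.55
eef_pos: [0.5338, 0.3434, 0.0315]
eef_rot: [0.545, 0.451, 0.545, -0.451]
wrist_force: [-1.3, 0.2, -1.6]
opening: 0.574
```

Request:
servo_tool:
  targets: [0.3, 0, 0, 0, 0.3, 0, 0, 0, 0, 0, 0, 0, 0, 0, 0, 0, 0, 0, 0, 0]

```text
time_s: 27.05
eef_pos: [0.5338, 0.3434, 0.0315]
eef_rot: [0.545, 0.451, 0.545, -0.451]
wrist_force: [-2.6, -1.7, 5.5]
opening: 0.572
```

Request:
servo_tool:
  targets: [0, 0, 0, 0, 0, 0, 0, 0, 0, 0, 0, 0, 0, 0, 0, 0, 0, 0, 0, 0]

```text
time_s: 27.55
eef_pos: [0.5338, 0.3434, 0.0315]
eef_rot: [0.545, 0.451, 0.545, -0.451]
wrist_force: [-2.5, -1.1, 5.5]
opening: 0.575
```

Contact at the predicted height (0.0315). Release and retreat.

Request:
servo_tool:
  targets: [0, 0, 0, 0, 0, 0, 0, 0, 0, 0, 0, 0, 0, 0, 0, 0, 0, 0, 0, 0]
  fingers: 64

```text
time_s: 28.05
eef_pos: [0.5338, 0.3433, 0.0306]
eef_rot: [0.545, 0.451, 0.545, -0.451]
wrist_force: [-0.4, -0.3, 0.6]
opening: 0.748
```

Request:
servo_tool:
  targets: [-5, 0, 0, 0, -10, 0, 0, 0, -20, 0, 0, 0, -25, 0, 0, 0, -25, 0, 0, 0]

```text
time_s: 28.55
eef_pos: [0.5338, 0.3433, 0.1173]
eef_rot: [0.545, 0.451, 0.545, -0.451]
wrist_force: [1.0, 0.1, -0.4]
opening: 0.753
```

Request:
servo_tool:
  targets: [-25, 0, 0, 0, -25, 0, -25, 0, -20, 0, -25, 0, 0, 0, -25, 0, 0, 0, 0, 0]

```text
time_s: 29.05
eef_pos: [0.5193, 0.42, 0.1881]
eef_rot: [0.546, 0.451, 0.545, -0.449]
wrist_force: [-0.9, 0.2, -0.7]
opening: 0.75
```

Request:
servo_tool:
  targets: [0, -30, -15, 0, 0, -30, -15, 0, 0, -30, -15, 0, 0, -30, -15, 0, 0, -15, 0, 0]

```text
time_s: 29.55
eef_pos: [0.3732, 0.4509, 0.1857]
eef_rot: [0.545, 0.45, 0.545, -0.451]
wrist_force: [0.1, 0.5, -0.2]
opening: 0.749
```

```bash
python3 - <<'E'
from h import *
cc=cam('wrist'); p,d=cams.camera('wrist'); cv2.imwrite('pics/w11.png',p)
p,d=cams.camera('top'); cv2.imwrite('pics/top1.png',p); cc=cam('top')
p2,_=cams.camera('scene'); cv2.imwrite('pics/scene1.png',p2)
m=np.zeros(p.shape[:2],bool); m[225:312,318:468]=1
blocks(p,cc,mask=m,th=115,amin=100)
print(pose()[0]['time_s'],pose()[2])
for u,v in []: pass
E
```

```text
[330, 277, 18, 23, 296] [0.4834 0.0264] [48.9 33.1] -8.2
[391, 279, 19, 23, 303] [ 0.4916 -0.1166] [49.5 33.5] 21.1
29.7 [0.3755178  0.45034148 0.18602952]
```

View pics/top1.png

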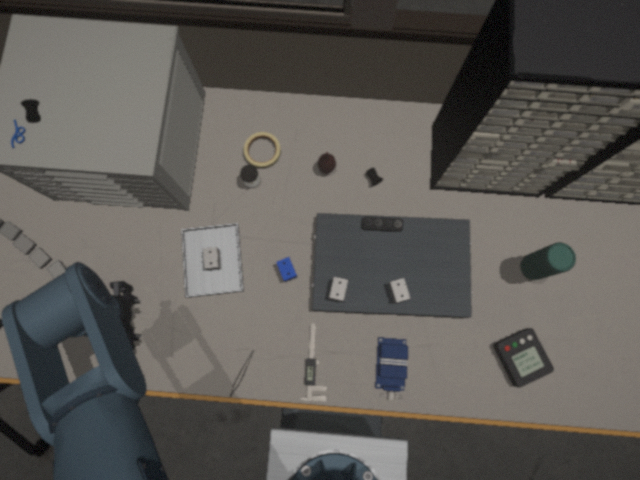

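View pics/scene1.png

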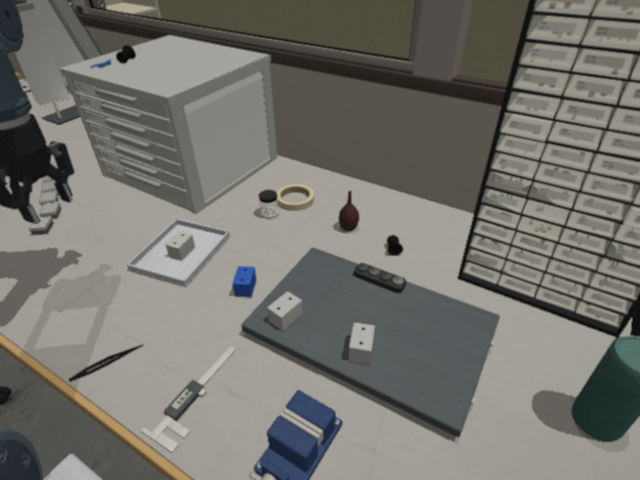

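```bash
python3 -c "
from bench import workorder
print(workorder.hand_in())"
```

```text
the job is handed in; nothing more can be done
None
```

The job is handed in: the rough block is in the tray, and the two polished ones are still on the plate.

- **Sliding:** I pushed each block along the plate with the fingers set loosely round it, so none was gripped or lifted. Top-camera pictures from before and after show A and B each moved about 52 mm. C's slide, also about 52 mm, is worked out from the tool position only, because I then lifted it without a separate check.
- **Finding the rough one:** C dragged with about 4–5 N, against about 1.2 N for B and 1.5 N for A. The force readings were noisy, by about 0.4 N. Those for A and B came out somewhat above what a polished block should give (at most 0.9 N). C's drag was far too high for a polished underside, so C is the rough block.
- **Placing:** I gripped C and carried it level to the middle of the tray. I lowered it until it touched at the height I had worked out, then released it and backed the arm away.
- **Last checks:** The last pictures show C flat in the tray, and A and B flat on the plate. The oil stand and loupe look unmoved by eye, and the arm is clear of everything. About 30 s of the 72 s was used, and no check failed.

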